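Ease the blade bin's spring flap shut

TASK

Two small waste bins stand open on the luthier's bench. Shut the one with the red flap (the used-blade bin): bring its spring flap down by its steel bar, held back all the way so that it does not slam, until it is fully closed, and let go. Leave the green-flapped offcut bin standing open.

Things in the scene. Friction and masses are not known exactly. Their poses are not given: they have to be found in the camera images.
- red_flap (a joint): Hinge angle (rad) of the used-blade bin's red flap, a 138 x 160 x 4 mm steel plate with a black weight block on its outside, hinged on the bin's rim away from the robot: 0 = shut (level), 1.57 = upright, stop 1.9. It starts open at 1.55 to 1.72, where its weight and stiff hinge hold it. Once below about 1.4 its spring and weight (0.5 kg) throw it shut with up to 2 N at the bar: let go, it slams.
- red_handle (a point): Middle of the red flap's pull bar: round steel, 12 mm thick, 100 mm long, level, parallel to the hinge, on a 10 mm arm at each end. It stands 30 mm out and 30 mm up (flap shut) from the flap's free edge, so fingers fit all round; it can be pinched from above at any flap angle and turns between the fingers. Frame turns with the flap: y along the bar.
- red_hinge (a point): Middle of the red flap's hinge, fixed on its bin (grey box 140 mm deep, 160 wide, 130 high, fixed to the bench), 130 mm above the bench. x level from the bin's front (robot side) to the hinge, y along the hinge, z up. Flap shut, the bar's middle lies at x -168, z +34 mm in this frame; as the flap opens the bar circles the hinge, up and over towards +x.
- green_flap (a joint): Hinge angle (rad) of the green flap of the offcut bin, a twin of the other but for the colour: 0 = shut, starts open at 1.55 to 1.72 and must stay open (above 1.3).

How it is judged (in metres and radians):
At the end, for the whole second after the job is handed in: The red flap is shut (within 0.08 rad, about 13 mm at the bar) and still, and the green flap still stands open (above 1.3 rad) (value of joint red_flap below 0.08 rad and velocity of joint red_flap between -0.1 and 0.1 rad/s and value of joint green_flap above 1.3 rad); the robot touches nothing.
It fails at once if the red flap slams: it swings shut faster than 3 rad/s (about 0.5 m/s at the bar) (velocity of joint red_flap below -3 rad/s).
It fails at once if the green flap is pushed down below 1.3 rad (value of joint green_flap below 1.3 rad).
It also fails if it takes over 40 s, if anything falls off the work surface, if the arm or the gripper's body presses on something with over 40 N, if the wrist force passes 120 N, or if a joint passes its speed limit or range.

ROBOT

A 6-joint arm with a two-finger parallel gripper is mounted at the origin on the work surface. World frame = base frame: x ahead of the robot, y to its left, z up, the work surface at z = 0. Lengths are in mm, angles in rad, forces in N, time in s.
With the tool pointing down it reaches from about 350 to 775 mm from the base axis. Payload 7.3 kg.
Tool frame: the origin (TCP) lies on the centre line of the jaws, within the pads' length; the fingertips stand 17 mm ahead of it and the grasp point (between the pads) lies 2 mm behind it; z points along the fingers, y is the line along which they close (so a half turn about z gives the same grasp; the last joint's range is limited). The gripper opens to 92 mm and grips with 3 to 60 N. Pads are 19 mm wide; open, the fingers measure 130 mm over their backs; the gripper's body (75 mm by 190 mm) begins 47 mm behind the grasp point.
Start: joints at [1.193, 0.342, 1.524, -0, 1.275, -0.146], TCP at [120.591, 510.98, 243.741] pointing down, gripper open.
Joint ranges: [-2.53, 2.53], [-0.77, 2.02], [0.04, 2.7], [-1, 4.14], [0.28, 2.66], [-3.11, 3.11]. Speed limits (rad/s): [2.57, 2.57, 3.14, 3.14, 3.14, 3.14].

INTERFACE

Orientations are given as [roll, pitch, yaw] about the fixed x, y, z axes, in that order (R = Rz(yaw) Ry(pitch) Rx(roll)).
In Python, from plant import bot gives the robot as it stands. The module is installed in compiled form; this text tells all that it offers.
- The arm moves only by the shell command python3 -m pendant 'ROWS'. ROWS is JSON, a list of rows, each a list of 3 entries, a list of its own where there are three numbers: the shift along the world's x, y, z as a fraction of full scale, then the turn, a rotation vector about the world's x, y, z as a fraction of full scale, then the opening, from -1 (shut) to 1 (fully open), so that 0 is half open. In form: [[[tx, ty, tz], [rx, ry, rz], claw], ...]. A call has exactly 10 rows; each row shifts and turns the commanded pose from where the row before left it; what a row does not reach is not made up. Full scale, the value 1, is 30 mm for a shift and 0.12 rad for a turn. A row lasts 1/12 s, in which the tool goes at most 41.7 mm and 7.16 degrees, less where a joint would pass 70% of its speed; a pose out of reach is approached as far as the arm can. A call with a number of a shift or a turn outside -1 to 1 is refused whole. A call with a gripper value outside its range is refused whole. The fingers move at their own pace and stop on an object; the grip force is fixed at half the most. Time passes only in rows, so rows that do not move let the fingers close, or fill a call up. It gives the time, the measured TCP pose, the force, the opening and the grip force at its end, in the units of the state.
- bot.get_obs(): the state, without advancing time (a new reading comes with each control period).
- bot.capture(name): name is "scene" or "top"; returns the picture (420x560x3 uint8, blue, green, red); there is no depth.
- bot.camera_params(name): a dict with "fovy" (degrees; the focal length in pixels is half the picture's height over the tangent of half this angle, whatever the lens; pixels are square), "cx", "cy" (the principal point, pixels), "camera_from_world" (4x4, takes a point from world to camera coordinates). Camera axes: x right, y down, z forward; pixel columns grow to the right and rows downward; lengths in mm; the calibration is good to about 2 mm. A picture is of the moment at which its call begins. camera_params takes no time and is no camera call.
- bot.close_job(): hands the job in; it is judged then, once.
The state is a dict: "time": time; "joint_positions": joint angles; "dq": joint speeds; "tau": joint torques, N m; "tool_pos": TCP position; "tcp_rot": TCP orientation; "contact_force": force on the tool from outside, world axes, zero at the start; "moment": the same for the moment, N m; "grip_width": finger opening in mm; "finger_force": force on a finger pad.
Only numpy, scipy, OpenCV 4.12 (cv2) and the standard library are available. Lean on these libraries where they do the work, as an engineer would, in place of code of your own. Each camera call takes 0.05 s, during which the arm holds its last target. There are 200 camera calls.

## Working session

There is one attempt and no reset: what is moved stays moved. The work goes in short steps, Python scripts to look and compute and a shell command to move; the robot and the scene stay as the last step left them, time stands still between calls to the robot, and variables do not carry over. Pictures are saved under pics/ and viewed, at most 10 in all, crops included, and the job is handed in when it is done.

```bash
mkdir -p pics
python3 - <<'E'
from plant import bot
import cv2
for n in("scene","top"):
    cv2.imwrite(f"pics/{n}0.png",bot.capture(n)); print(n,bot.camera_params(n))
print(bot.get_obs())
E
```

```text
scene {'fovy': 52.07426148814898, 'cx': 283.3692279036004, 'cy': 215.82568108441754, 'camera_from_world': array([[-5.66741997e-01,  8.23820291e-01, -1.11191802e-02,
         3.17406713e+02],
       [ 5.79003090e-01,  3.88647707e-01, -7.16734527e-01,
        -1.59208473e+02],
       [-5.86139003e-01, -4.12641597e-01, -6.97257472e-01,
         1.22140824e+03],
       [ 0.00000000e+00,  0.00000000e+00,  0.00000000e+00,
         1.00000000e+00]])}
top {'fovy': 51.97330075259842, 'cx': 280.70622832732727, 'cy': 214.83253225712247, 'camera_from_world': array([[-6.25641661e-02, -9.98038119e-01,  2.37457896e-03,
        -8.05265453e+00],
       [-9.73973603e-01,  6.05359360e-02, -2.18428067e-01,
         5.38557065e+02],
       [ 2.17855789e-01, -1.59785471e-02, -9.75850163e-01,
         7.68963342e+02],
       [ 0.00000000e+00,  0.00000000e+00,  0.00000000e+00,
         1.00000000e+00]])}
{'time': 0.1, 'joint_positions': array([ 1.19298378e+00,  3.42635654e-01,  1.52491690e+00,  1.70235857e-05,
        1.27537609e+00, -1.45996589e-01]), 'dq': array([-0.0003888 , -0.0024187 , -0.00261987, -0.00120896, -0.00159965,
        0.00023656]), 'tau': array([ 2.71480283e-03, -4.32004881e+01, -2.44694602e+01,  7.20136170e-02,
        5.25410031e-02, -3.36990263e-05]), 'tool_pos': array([120.46475695, 510.65269377, 243.12506447]), 'tcp_rot': array([-3.14027324e+00, -2.10465128e-04,  2.90977159e+00]), 'contact_force': array([-0.50031777,  0.56326962, -0.31341283]), 'moment': array([ 0.03184101, -0.01655435, -0.05807966]), 'finger_force': 0.0, 'grip_width': 92.09720391942797}
```

View pics/scene0.png

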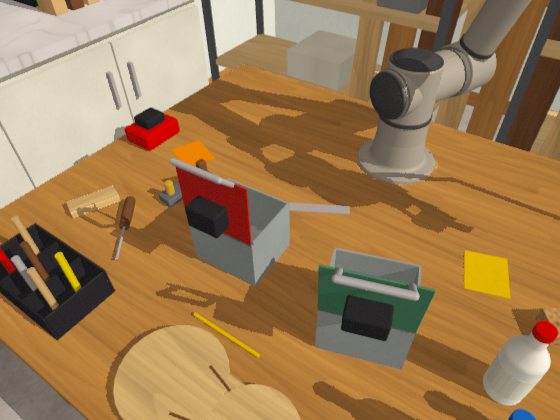

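View pics/top0.png

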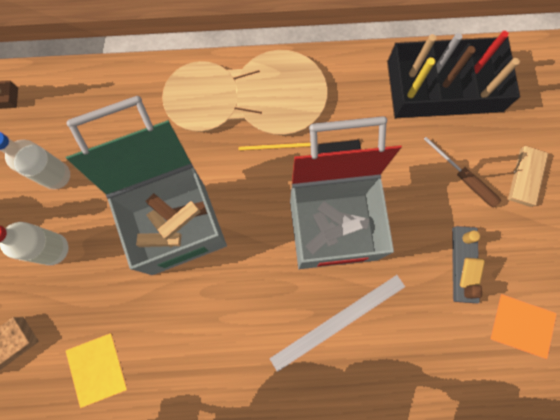

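The scene view shows the red bar at about (173,163)–(232,184), with the green bin clear of it to its +y side. The top view shows the red bar at about (313,127)–(384,122), and the bin's front rim at about (300,268)–(391,255).

```bash
cat > h.py <<'E'
from plant import bot
import numpy as np, cv2
def cam(n):
    p=bot.camera_params(n); f=210/np.tan(np.radians(p["fovy"]/2)); T=np.array(p["camera_from_world"])
    return np.array([[f,0,p["cx"]],[0,f,p["cy"]],[0,0,1]]),T
def plane(n,uv,z):
    K,T=cam(n); d=T[:3,:3].T@np.linalg.inv(K)@[*uv,1]; c=-T[:3,:3].T@T[:3,3]
    return c+d*(z-c[2])/d[2]
def tri(a,b):
    P=[K@T[:3] for K,T in map(cam,("scene","top"))]
    X=cv2.triangulatePoints(P[0],P[1],np.float64(a).reshape(2,1),np.float64(b).reshape(2,1)).ravel(); return X[:3]/X[3]
def proj(n,X):
    K,T=cam(n); q=K@(T[:3,:3]@X+T[:3,3]); return q[:2]/q[2]
E
python3 - <<'E'
from h import *
np.set_printoptions(precision=1,suppress=True)
A=tri((173,163),(384,122));B=tri((232,184),(313,127));M=(A+B)/2
print(A,B,M,np.linalg.norm(A-B))
r=[plane("top",u,130) for u in((300,268),(391,255),(383,178),(293,184))]
print(np.array(r)); 
ga=[plane("top",u,297) for u in((72,120),(138,100))]; print("green",ga)
for n,c in(("scene",(150,140,100,75)),("top",(270,100,140,180))):
    im=cv2.imread(f"pics/{n}0.png");x,y,w,h=c
    cv2.imwrite(f"pics/{n}c.png",cv2.resize(im[y:y+h,x:x+w],None,fx=560/w*(1 if n=="scene" else .8),fy=560/w*(1 if n=="scene" else .8),interpolation=2))
E
```

```text
[ 610.8 -193.   293.9] [602.8 -81.4 297. ] [ 606.8 -137.2  295.5] 111.9199245198331
[[ 426.3  -67.5  130. ]
 [ 438.8 -225.4  130. ]
 [ 577.4 -227.5  130. ]
 [ 576.2  -65.9  130. ]]
green [array([640.9, 250.9, 297. ]), array([666.3, 157.2, 297. ])]
```

View pics/scenec.png

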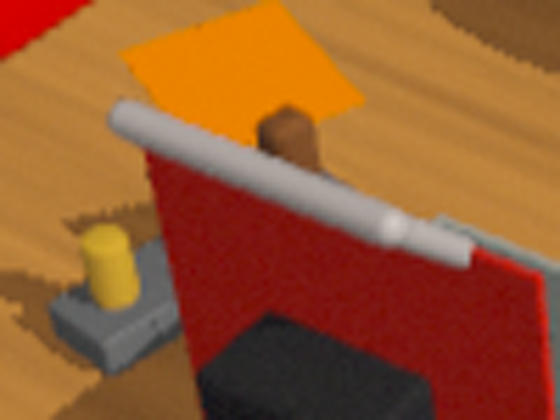

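View pics/topc.png

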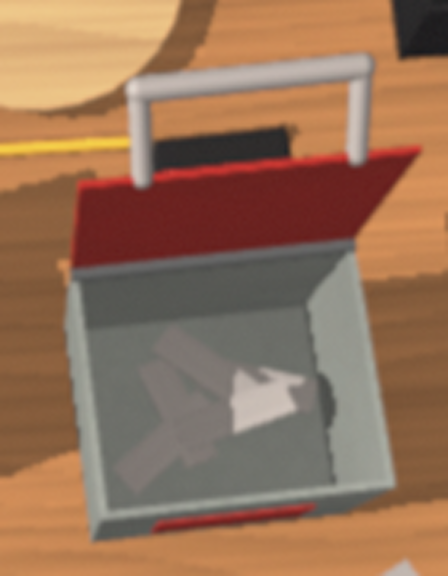

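The crops resolve the bar's true ends. In the scene view they are at about (172.2,161) and (220.2,180.7), and the stub beyond is the arm. In the top view they are at about (312.2,127.5) and (384.4,120).

Run:
```python
from h import *
np.set_printoptions(precision=3,suppress=True)
A=tri((172.3,161),(384.4,120.2));B=tri((220.2,180.7),(312.3,127.3));M=(A+B)/2
print(A,B,M,np.linalg.norm(A-B),proj("scene",A),proj("scene",B),proj("top",A),proj("top",B))
d=B-A; yaw=np.arctan2(-d[0],d[1]); print("yaw of hinge y",yaw)
r=np.array([plane("top",u,130) for u in((300.3,262),(391.9,252),(380,176),(293.4,186))]); print(r)
e=r[0]-r[1]; print("rim yaw",np.arctan2(-e[0],e[1])); e=r[3]-r[2]; print(np.arctan2(-e[0],e[1]),"hinge mid",(r[3]+r[2])/2)
e=r[3]-r[0]; print("side yaw",np.arctan2(e[1],e[0]))
e=r[2]-r[1]; print("side yaw",np.arctan2(e[1],e[0]))
```

```text
[ 611.437 -192.58   298.739] [606.805 -89.168 299.31 ] [ 609.121 -140.874  299.025] 103.5167278895518 [171.487 160.704] [219.382 180.482] [383.619 120.853] [311.535 127.871]
yaw of hinge y 0.04476641975775613
[[ 436.528  -68.768  130.   ]
 [ 443.885 -227.585  130.   ]
 [ 581.436 -222.562  130.   ]
 [ 572.435  -66.313  130.   ]]
rim yaw 0.04629260210158072
0.057542672011846645 hinge mid [ 576.936 -144.437  130.   ]
side yaw 0.018064149501086476
side yaw 0.03650611666756308
```

```bash
python3 -m pendant '[[[0,0,1],[0,0,0],0.1],[[0,0,1],[0,0,0],0.1],[[0,0,1],[0,0,0],0.1],[[0,0,1],[0,0,0],0.1],[[0,0,1],[0,0,0],0.1],[[0.6,-0.8,0],[0,0,-0.4],0.1],[[0.6,-0.8,0],[0,0,-0.4],0.1],[[0.6,-0.8,0],[0,0,-0.4],0.1],[[0.6,-0.8,0],[0,0,-0.4],0.1],[[0.6,-0.8,0],[0,0,-0.4],0.1]]'
python3 -m pendant '[[[0.6,-0.8,0],[0,0,-0.4],0.1],[[0.6,-0.8,0],[0,0,-0.4],0.1],[[0.6,-0.8,0],[0,0,-0.4],0.1],[[0.6,-0.8,0],[0,0,-0.4],0.1],[[0.6,-0.8,0],[0,0,-0.4],0.1],[[0.6,-0.8,0],[0,0,-0.4],0.1],[[0.6,-0.8,0],[0,0,-0.4],0.1],[[0.6,-0.8,0],[0,0,-0.4],0.1],[[0.6,-0.8,0],[0,0,-0.4],0.1],[[0.6,-0.8,0],[0,0,-0.4],0.1]]'
```

```text
time: 0.93
tool_pos: [211.0, 389.7, 393.4]
tcp_rot: [-3.141, -0.0, 2.668]
contact_force: [1.0, -0.5, -0.1]
grip_width: 50.7
finger_force: 0.0
time: 1.77
tool_pos: [391.1, 149.6, 393.5]
tcp_rot: [-3.141, -0.0, 2.187]
contact_force: [0.2, 0.7, 0.0]
grip_width: 50.4
finger_force: 0.0
```

```bash
python3 -m pendant '[[[0.6,-0.8,0],[0,0,-0.4],0.1],[[0.6,-0.8,0],[0,0,-0.4],0.1],[[0.6,-0.8,0],[0,0,-0.4],0.1],[[0.6,-0.8,0],[0,0,-0.4],0.1],[[0.6,-0.8,0],[0,0,-0.4],0.1],[[0.6,-0.8,0],[0,0,-0.4],0.1],[[0.6,-0.8,0],[0,0,-0.4],0.1],[[0.6,-0.8,0],[0,0,-0.4],0.1],[[0.6,-0.8,0],[0,0,-0.4],0.1],[[0.6,-0.8,0],[0,0,-0.4],0.1]]'
python3 -m pendant '[[[0.6,-0.8,0],[0,0,-0.4],0.1],[[0.6,-0.8,0],[0,0,-0.4],0.1],[[0,0,-0.5],[0,0,0],0.1],[[0,0,-0.5],[0,0,0],0.1],[[0,0,-0.5],[0,0,0],0.1],[[0,0,-0.3],[0,0,0],0.1],[[0,0,0],[0,0,0],0.1],[[0,0,0],[0,0,0],0.1],[[0,0,0],[0,0,0],0.1],[[0,0,0],[0,0,0],0.1]]'
python3 - <<'E'
from h import *
for n in("scene","top"):
    cv2.imwrite(f"pics/{n}1.png",bot.capture(n))
a,b=[cv2.imread(f"pics/{n}1.png") for n in("scene","top")]
cv2.imwrite("pics/both1.png",np.hstack([cv2.resize(a[60:300,60:340],(392,336)),cv2.resize(b[40:280,220:500],(392,336))]))
E
```

```text
time: 2.6
tool_pos: [571.2, -90.3, 393.2]
tcp_rot: [-3.141, -0.0, 1.707]
contact_force: [0.9, 0.7, 0.3]
grip_width: 50.6
finger_force: 0.0
time: 3.43
tool_pos: [606.9, -137.0, 341.0]
tcp_rot: [3.139, 0.001, 1.614]
contact_force: [0.2, 0.3, 0.6]
grip_width: 50.7
finger_force: 0.0
```

View pics/both1.png

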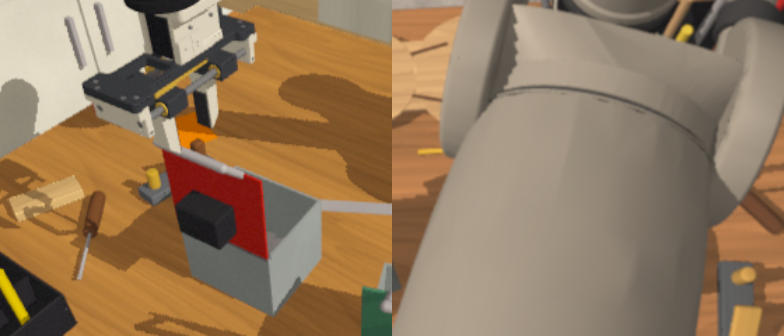

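The left half shows the near finger at about (170,150), just over the red bar. That is where the calibrated geometry predicts it for a centred grasp. Next I descend and close.

```bash
python3 -m pendant '[[[0.07,-0.1,-0.4],[0,0,0],0.1],[[0,0,-0.4],[0,0,0],0.1],[[0,0,-0.35],[0,0,0],0.1],[[0,0,-0.32],[0,0,0],0.1],[[0,0,0],[0,0,0],0.1],[[0,0,0],[0,0,0],-1],[[0,0,0],[0,0,0],-1],[[0,0,0],[0,0,0],-1],[[0,0,0],[0,0,0],-1],[[0,0,0],[0,0,0],-1]]'
```

```text
time: 4.37
tool_pos: [608.8, -140.0, 296.2]
tcp_rot: [3.141, 0.0, 1.614]
contact_force: [0.0, -0.6, -0.4]
grip_width: 21.8
finger_force: 0.0
```

```bash
python3 -m pendant '[[[0,0,0],[0,0,0],-1],[[0,0,0],[0,0,0],-1],[[0,0,0],[0,0,0],-1],[[0,0,0],[0,0,0],-1],[[0,0,0],[0,0,0],-1],[[0,0,0],[0,0,0],-1],[[0,0,0],[0,0,0],-1],[[0,0,0],[0,0,0],-1],[[0,0,0],[0,0,0],-1],[[0,0,0],[0,0,0],-1]]'
python3 -c "
from plant import bot;o=bot.get_obs();print(o['tool_pos'],o['contact_force'],o['grip_width'],o['finger_force'])"
```

```text
time: 5.2
tool_pos: [608.8, -140.0, 295.9]
tcp_rot: [3.141, 0.0, 1.614]
contact_force: [0.9, 0.4, 3.8]
grip_width: 11.3
finger_force: 30.0
[ 608.76038736 -140.03374856  295.87086835] [0.87796636 0.36327834 3.82063442] 11.271348874185705 29.998965561389923
```

Run:
```python
import numpy as np
p=np.linspace(1.75,0.2,51);s=np.c_[-171.4*np.cos(p),-171.4*np.sin(p)*-1]
d=np.diff(s,axis=0)/30
for i in range(0,50,5): print(i,d[i:i+5].mean(0).round(3), s[i].round(1))
```

```text
0 [-0.176  0.018] [ 30.6 168.7]
5 [-0.177 -0.009] [  4.1 171.3]
10 [-0.173 -0.037] [-22.4 169.9]
15 [-0.165 -0.063] [-48.3 164.4]
20 [-0.154 -0.088] [-73.1 155. ]
25 [-0.138 -0.11 ] [-96.2 141.9]
30 [-0.12 -0.13] [-116.9  125.3]
35 [-0.098 -0.147] [-134.9  105.8]
40 [-0.074 -0.161] [-149.6   83.7]
45 [-0.048 -0.17 ] [-160.7   59.6]
```

```bash
python3 -m pendant '[[[-0.176,-0.008,0.027],[0,0,0],-1],[[-0.176,-0.008,0.022],[0,0,0],-1],[[-0.176,-0.008,0.018],[0,0,0],-1],[[-0.176,-0.008,0.013],[0,0,0],-1],[[-0.176,-0.008,0.008],[0,0,0],-1],[[-0.177,-0.008,0.002],[0,0,0],-1],[[-0.177,-0.008,-0.004],[0,0,0],-1],[[-0.177,-0.008,-0.009],[0,0,0],-1],[[-0.177,-0.008,-0.014],[0,0,0],-1],[[-0.177,-0.008,-0.02],[0,0,0],-1]]'
```

```text
time: 6.03
tool_pos: [555.1, -142.5, 296.8]
tcp_rot: [-3.141, 0.0, 1.614]
contact_force: [1.5, -1.0, 1.2]
grip_width: 11.1
finger_force: 30.0
```

```bash
python3 -m pendant '[[[-0.175,-0.008,-0.027],[0,0,0],-1],[[-0.174,-0.008,-0.032],[0,0,0],-1],[[-0.173,-0.008,-0.037],[0,0,0],-1],[[-0.172,-0.008,-0.042],[0,0,0],-1],[[-0.171,-0.008,-0.047],[0,0,0],-1],[[-0.168,-0.007,-0.053],[0,0,0],-1],[[-0.166,-0.007,-0.058],[0,0,0],-1],[[-0.165,-0.007,-0.063],[0,0,0],-1],[[-0.163,-0.007,-0.068],[0,0,0],-1],[[-0.161,-0.007,-0.073],[0,0,0],-1]]'
```

```text
time: 6.87
tool_pos: [504.6, -144.7, 281.7]
tcp_rot: [3.141, -0.0, 1.614]
contact_force: [1.9, -2.0, -0.2]
grip_width: 10.9
finger_force: 30.0
```

Run:
```python
from h import *
cv2.imwrite("pics/scene2.png",bot.capture("scene")[60:300,60:380])
o=bot.get_obs();print(o['tool_pos'],o['contact_force'],o['moment'],o['grip_width'])
```

```text
[ 503.68085994 -144.68642368  281.26267811] [-0.76844465 -2.43905834 -1.20780186] [-0.40512221 -0.14426907  0.04855174] 10.819943848495067
```

View pics/scene2.png

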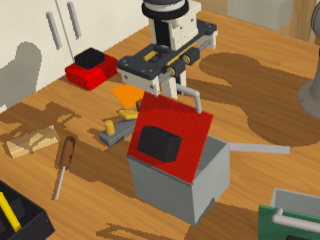

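The flap is following the gripper, at about 45–55° open, with the finger still on the bar at about (165,95). Forces are small, so I continue.

```bash
python3 -m pendant '[[[-0.158,-0.007,-0.078],[0,0,0],-1],[[-0.156,-0.007,-0.083],[0,0,0],-1],[[-0.154,-0.007,-0.088],[0,0,0],-1],[[-0.151,-0.007,-0.092],[0,0,0],-1],[[-0.148,-0.007,-0.097],[0,0,0],-1],[[-0.145,-0.006,-0.101],[0,0,0],-1],[[-0.142,-0.006,-0.106],[0,0,0],-1],[[-0.138,-0.006,-0.11],[0,0,0],-1],[[-0.135,-0.006,-0.114],[0,0,0],-1],[[-0.132,-0.006,-0.118],[0,0,0],-1]]'
```

```text
time: 7.75
tool_pos: [460.8, -146.6, 252.0]
tcp_rot: [-3.141, -0.0, 1.614]
contact_force: [1.2, -0.2, 1.0]
grip_width: 10.9
finger_force: 30.0
```

```bash
python3 -m pendant '[[[-0.127,-0.006,-0.122],[0,0,0],-1],[[-0.124,-0.006,-0.126],[0,0,0],-1],[[-0.12,-0.005,-0.13],[0,0,0],-1],[[-0.116,-0.005,-0.133],[0,0,0],-1],[[-0.112,-0.005,-0.137],[0,0,0],-1],[[-0.107,-0.005,-0.141],[0,0,0],-1],[[-0.103,-0.005,-0.144],[0,0,0],-1],[[-0.098,-0.004,-0.147],[0,0,0],-1],[[-0.094,-0.004,-0.15],[0,0,0],-1],[[-0.09,-0.004,-0.153],[0,0,0],-1]]'
```

```text
time: 8.58
tool_pos: [428.3, -148.0, 210.4]
tcp_rot: [3.141, -0.0, 1.614]
contact_force: [0.5, 0.5, 0.2]
grip_width: 10.9
finger_force: 30.0
```

```bash
python3 -m pendant '[[[-0.084,-0.004,-0.156],[0,0,0],-1],[[-0.079,-0.004,-0.158],[0,0,0],-1],[[-0.074,-0.003,-0.161],[0,0,0],-1],[[-0.069,-0.003,-0.163],[0,0,0],-1],[[-0.064,-0.003,-0.165],[0,0,0],-1],[[-0.058,-0.003,-0.167],[0,0,0],-1],[[-0.053,-0.002,-0.169],[0,0,0],-1],[[-0.048,-0.002,-0.17],[0,0,0],-1],[[-0.043,-0.002,-0.171],[0,0,0],-1],[[0,0,0],[0,0,0],-1]]'
```

```text
time: 9.42
tool_pos: [411.2, -148.8, 165.5]
tcp_rot: [-3.141, -0.0, 1.614]
contact_force: [2.2, 0.5, -1.1]
grip_width: 11.0
finger_force: 30.0
```

Run:
```python
from h import *
cv2.imwrite("pics/scene3.png",cv2.resize(bot.capture("scene")[60:300,120:400],(700,600)))
o=bot.get_obs();print(o['tool_pos'],o['contact_force'],o['moment'],o['grip_width'])
```

```text
[ 411.33280207 -148.80380247  165.90540489] [ 2.28863485  1.35726042 -1.33522604] [ 0.1055727  -0.46808193  0.04431177] 10.891966198231115
```

View pics/scene3.png

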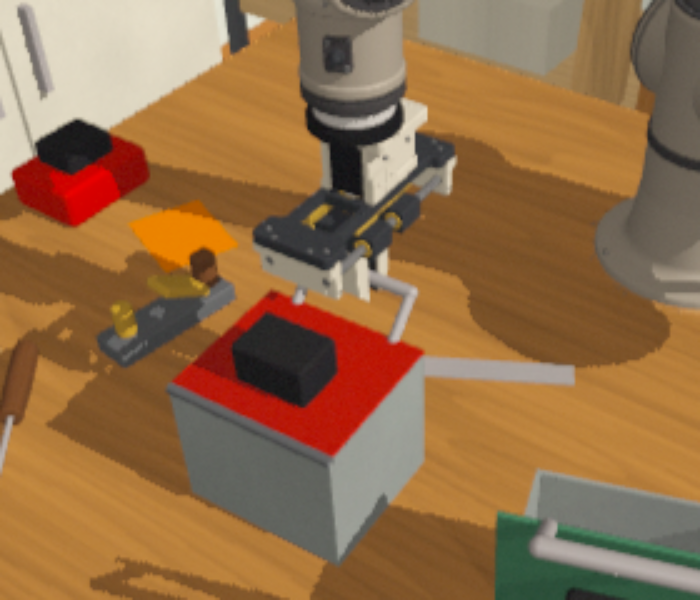

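The red flap lies almost level on the bin and the bar is still held at about (390,285). The green flap is untouched. I press down in small steps to find the stop.

```bash
python3 -m pendant '[[[-0.01,0,-0.05],[0,0,0],-1],[[-0.01,0,-0.05],[0,0,0],-1],[[-0.01,0,-0.05],[0,0,0],-1],[[0,0,-0.05],[0,0,0],-1],[[0,0,0],[0,0,0],-1],[[0,0,0],[0,0,0],-1],[[0,0,0],[0,0,0],-1],[[0,0,0],[0,0,0],-1],[[0,0,0],[0,0,0],-1],[[0,0,0],[0,0,0],-1]]'
```

```text
time: 10.3
tool_pos: [410.7, -148.9, 162.0]
tcp_rot: [3.14, 0.001, 1.614]
contact_force: [-3.8, 4.9, 15.9]
grip_width: 10.9
finger_force: 30.0
```

It is on its stop, with 16 N upwards. Now I release and lift clear.

```bash
python3 -m pendant '[[[0,0,0.03],[0,0,0],-0.1],[[0,0,0],[0,0,0],-0.1],[[0,0,0],[0,0,0],-0.1],[[0,0,0],[0,0,0],-0.1],[[0,0,0],[0,0,0],-0.1],[[0,0,0],[0,0,0],-0.1],[[0,0,0],[0,0,0],-0.1],[[0,0,0],[0,0,0],-0.1],[[0,0,0],[0,0,0],-0.1],[[0,0,0],[0,0,0],-0.1]]'
```

```text
time: 11.13
tool_pos: [410.5, -148.9, 161.3]
tcp_rot: [3.142, -0.0, 1.614]
contact_force: [-0.1, -0.0, -0.3]
grip_width: 41.0
finger_force: 0.0
```

```bash
python3 -m pendant '[[[0,0,0.2],[0,0,0],-0.1],[[0,0,0.3],[0,0,0],-0.1],[[0,0,0.5],[0,0,0],-0.1],[[0,0,0.7],[0,0,0],-0.1],[[0,0,0.7],[0,0,0],-0.1],[[0,0,0.7],[0,0,0],-0.1],[[0,0,0.5],[0,0,0],-0.1],[[0,0,0.2],[0,0,0],-0.1],[[0,0,0],[0,0,0],-0.1],[[0,0,0],[0,0,0],-0.1]]'
python3 - <<'E'
from h import *
cv2.imwrite("pics/scene4.png",bot.capture("scene"))
E
```

```text
time: 11.97
tool_pos: [410.3, -148.8, 275.2]
tcp_rot: [3.141, 0.0, 1.614]
contact_force: [-0.4, 0.5, 0.1]
grip_width: 41.3
finger_force: 0.0
```

View pics/scene4.png

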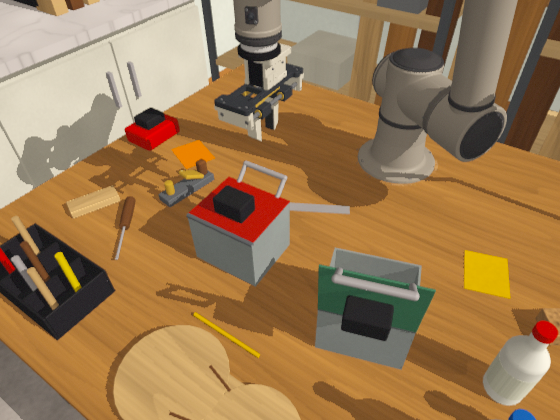

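The red flap is flat shut on its bin at about (240,210). The gripper is clear above it and the green flap still stands open.

```bash
python3 -c "
from plant import bot;print(bot.close_job())"
```

```text
the job is handed in; nothing more can be done
None
```

I brought the red flap down under control and let it go fully shut. The green flap still stands open, the gripper is clear, and the job was handed in at about 12 s; no verdict came back.

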